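# Load a cell carrier into the contact press

## Robot

A 6-joint arm with a two-finger parallel gripper is mounted at the origin on the work surface. World frame = base frame: x ahead of the robot, y to its left, z up, the work surface at z = 0. Lengths are in mm, angles in rad, forces in N, time in s.
With the tool pointing down it reaches from about 275 to 825 mm from the base axis. Payload 4.9 kg.
Tool frame: the origin (TCP) lies at the very end of the fingers, on their centre line; the grasp point (between the pads) lies 19 mm behind it; z points along the fingers, y is the line along which they close (so a half turn about z gives the same grasp; the last joint's range is limited). The gripper opens to 85 mm and grips with 20 to 120 N. Pads are 22 mm wide; open, the fingers measure 114 mm over their backs; the gripper's body (76 mm by 85 mm) begins 54 mm behind the grasp point. The pads swing forward as they close: fully open they stand 13 mm farther back than shut.
Start: joints at [0.981, 0.326, -0.193, 1.052, 0, 1.437], TCP at [242.097, 493.87, 196.981] pointing down, gripper open.
Joint ranges: [-2.65, 2.65], [-0.97, 1.79], [-1.3, 1.35], [-1.93, 2.1], [-1.47, 1.37], [-3.14, 3.14]. Speed limits (rad/s): [2.57, 2.57, 3.14, 3.14, 3.14, 3.14].

## Interface

Orientations are given as a unit quaternion [w, x, y, z].
In Python, from workcell import * gives the robot as it stands.
- The arm moves only by the tool move_arm, never from a script. Its argument "increments" is one flat list of numbers, 7 for each row, row after row: the shift along the tool's x, y, z in cm, then the turn, a rotation vector about the tool's x, y, z in rad, then the finger opening in cm, from 0 to 8.54. In form: [dx, dy, dz, rx, ry, rz, fingers, dx, dy, dz, rx, ry, rz, fingers, ...]. A call has 1 to 10 rows; each row shifts and turns the commanded pose from where the row before left it, along the tool's axes as they then stand; what a row does not reach is not made up. A row lasts 1/12 s, in which the tool goes at most 41.7 mm and 7.16 degrees, less where a joint would pass 70% of its speed; a pose out of reach is approached as far as the arm can. A call with a gripper value outside its range is refused whole. The fingers move at their own pace and stop on an object; "force" is the grip in N (left out, the last holds). Time passes only in rows, so rows that do not move let the fingers close. It gives the time, the measured TCP pose, the force, the opening and the grip force at its end, in the units of the state.
- get_state(): the state, without advancing time (a new reading comes with each control period).
- read_camera(name): name is "scene" or "top" or "wrist"; returns (picture, depth): 480x640x3 uint8, red, green, blue; 480x640 float32, mm along the optical axis (not along the pixel's ray), 0 where there is no reading.
- calibration(name): a dict with "fx", "fy", "cx", "cy" (pixels), "origin" and "rotation" of the camera in the world; the wrist camera has in their place "mount" (4x4, takes a point from camera to tool coordinates, whose origin is the TCP and whose axes are the flange's). Camera axes: x right, y up, looking along -z (the intrinsics and any distortion apply to the point x, -y, -z); pixel columns grow to the right and rows downward; lengths in mm; the calibration is good to about 2 mm. A picture is of the moment at which its call begins: read the wrist's pose just before it. calibration takes no time and is no camera call.
- finish_job(): hands the job in; it is judged then, once.
Trained networks look in the newest picture that a camera, given by its name, has taken for a name from the list of things; names that differ only in an ending like _2 or _b are one class to them, and where a whole thing is asked for, a point or a joint stands for the part that bears it (a point fixed in the world has none). Each returns a list of dicts, best first, with "conf" (0 to 1); they miss things now and then, are a little off and sometimes report something else, mostly with a low value. They report only what shows in the picture. A call takes as long as a camera call. They do not tell look-alikes from the thing itself.
- recognise(camera, target): "location" ([row, column] in pixels, amid what is visible of it).
- cut_out(camera, target): "mask" (480x640 bool, what is visible of it) and "location" ([row, column] in pixels, amid what is visible of it).
The state is a dict: "t": time; "q": joint angles; "qd": joint speeds; "joint_torque": joint torques, N m; "ee_pos": TCP position; "tcp_rot": TCP orientation; "contact_force": force on the tool from outside, world axes, zero at the start; "torque": the same for the moment, N m; "width": opening from 0.0 (shut) to 1.0 (fully open); "grip_force": force on a finger pad.
Only numpy, scipy, OpenCV 4.12 (cv2) and the standard library are available. Lean on these libraries where they do the work, as an engineer would, in place of code of your own. Each camera call takes 0.05 s, during which the arm holds its last target. There are 200 camera calls.

## Task

Lift the carrier with the blue cell off its waiting stand, keeping it level, lower it onto the rear of the press's slide bed, in line with it, its turned-up nose at the mouth of the side guides, and let go of it there. Then take it by the upright handle at its tail and slide it in under the press arm until its two holes drop over the two locating pins and it lies flat on the bed; let go. Leave the carrier with the orange cell, the multimeter, the screwdriver and the nut tray where they are.

Things in the scene. Friction and masses are not known exactly. Their poses are not given: they have to be found in the camera images.
- blue_carrier: Loose aluminium carrier plate with a blue battery cell strapped on, 0.3 to 0.55 kg, balanced at its middle. Origin: middle of the plate's underside; x points to the nose, z up. Plate 60 mm wide (y), 8 mm thick, x -90 (tail) to +80 mm, then the turned-up nose. Lift it level by the plate's edges (60 mm) or the cell, at its middle.
- cell (a point): Middle of the blue cell's top, on the blue carrier at x=+3, y=0, z=28 mm. The cell is a rigid block fixed to the plate, 38 mm wide (y), carrier x -45 to +51 mm, z 8 to 28 mm; the plate's edges stand out 11 mm on either side of it.
- nose (a point): Foremost lower edge of the blue carrier's turned-up nose (carrier x=+105, y=0, z=8 mm). The nose is 60 mm wide and its underside rises from 0 at x=+80 to 8 mm at x=+105 mm, so that it climbs the 6 mm pins when the carrier is slid; it needs about 5 N of push, then rides on them, nose up, until the holes drop over them; pushed further it stands firm.
- holes (a point): Point on the blue carrier's underside midway between its two holes (carrier x=+70, y=0, z=0). They are through holes of 10.5 mm diameter at y=-20 and +20 mm.
- handle (a point): Middle of the upright handle at the blue carrier's tail (carrier x=-86, y=0, z=24 mm): a plate 36 mm wide (y), 8 mm thick (x), carrier z 8 to 39 mm, with a black grip; nothing within 37 mm ahead of it. Pinched lightly across its width, the carrier can tip a little about the fingers, so the nose can rise over the pins and drop.
- press: Fixed C-frame press for contacting cells: dark base plate, grey column and arm; its head does not move. Origin: base underside, plumb below the middle of a seated carrier, which then has the press's x, y and yaw, 40 mm above. x: the way carriers are slid in; z up. Base x -200 to +180, y -65 to +65, 10 mm thick; column x 125 to 170 mm, 46 mm wide.
- bed (a point): Middle of the rear edge of the dark slide bed's top (press x=-195, y=0, z=40 mm). The bed runs from here to press x=+105 mm, its top flat, at z=40 mm and smooth (friction about 0.25): 44 mm wide to x=-5 mm, so that a carrier's edges overhang it (the base lies 30 mm below), then 96 mm wide.
- guides (a point): Mouth between the two white side guides on the wide part of the bed (press x=-4, y=0, z=40 mm). The guides are 10 mm high; inner faces at y=-32 and +32 mm from x=20 to 95 mm, flared open to about y=36 mm each side at the mouth.
- pins (a point): Point at the level of the bed's top midway between the two fixed brass locating pins (press x=+70, y=0, z=40 mm). The pins, at y=-20 and +20 mm, are 8 mm in diameter, 6 mm high, conical at the top. The carrier is home when holes lies here.
- beam_end (a point): Middle of the lower edge of the press arm's free end, facing the robot (press x=+20, y=0, z=125 mm). Arm 28 mm wide, z 125 to 155 mm, from here to the column. A carrier can be lowered straight onto the bed only if 88 mm or more short of home, so that its nose stays clear of this end; a gripper on its handle clears it even at home (handle 106 mm before it).
- probes (a point): Point between the tips of the two brass probes under the press arm (press x=62, y=0, z=85 mm). They stand under a block 30 x 36 mm, underside z=99 mm; above the arm there is an air cylinder, top at z=201 mm.
- stand: Fixed grey waiting stand 190 x 210 mm, base 8 mm thick, origin at the middle of its underside. Two black ribs 160 mm long (x), 40 mm wide, top at z=34 mm, at y=-60 and +60 mm, each carry a carrier, nose to +x, its plate's edges overhanging the rib by 10 mm. About 60 mm is free between the two plates. Which carrier is on which rib varies.
- orange_carrier: The other loose carrier, the same but with an orange cell, on the stand's other rib; origin as for the blue one. Bystander.
- multimeter: Loose red and black hand multimeter lying flat, 150 x 75 x 43 mm, origin at the middle of its underside. Bystander.
- screwdriver: Loose screwdriver with an orange handle, lying along its x, about 200 mm long. Bystander.
- nut_tray: Loose blue plastic tray of nuts, 90 x 140 x 30 mm, origin at the middle of its underside. Bystander.
Things that resemble listed ones, but are neither listed nor needed, are in the scene too. What is shaped like the blue_carrier but brown or yellow is not meant.

How it is judged:
By the outcome, as a careful person would: the job done as asked, in the order asked, and still so for the second after the job is handed in, with the robot touching nothing.
It also fails if it takes over 61 s, if anything falls off the work surface, if the arm or the gripper's body presses on something with over 40 N, if the wrist force passes 120 N, or if a joint passes its speed limit or range.

## Working session

There is one attempt and no reset: what is moved stays moved. The work goes in short steps, Python scripts to look and compute and a tool call to move; the robot and the scene stay as the last step left them, time stands still between calls to the robot, and variables do not carry over. Pictures are saved under pics/ and viewed, at most 10 in all, crops included, and the job is handed in when it is done.

Besides the shell and the picture viewer there is one more tool, called after ">>>" as name(argument=value, ...) on one line, values as JSON. move_arm: Moves the arm, as the interface text tells. Its arguments: {"type":"object","properties":{"increments":{"type":"array","items":{"type":"number"}},"force":{"type":"number"}},"required":["increments"]}

```bash
mkdir -p pics; ls
cat > h.py <<'E'
from workcell import *
import numpy as np, cv2
from scipy.spatial.transform import Rotation as R
def cam(name):
    c=calibration(name)
    return c
def pose(name,st=None):
    c=calibration(name)
    if 'mount' in c:
        st=st or get_state(); w,x,y,z=st['tcp_rot']
        T=np.eye(4);T[:3,:3]=R.from_quat([x,y,z,w]).as_matrix();T[:3,3]=st['ee_pos']
        T=T@np.array(c['mount']); return c,T[:3,:3],T[:3,3]
    return c,np.array(c['rotation']),np.array(c['origin'])
def pts(name,depth,rc,st=None):
    c,Rm,o=pose(name,st); rc=np.atleast_2d(rc)
    r=rc[:,0];q=rc[:,1];d=depth[r.astype(int),q.astype(int)]
    p=np.stack([(q-c['cx'])/c['fx']*d,-(r-c['cy'])/c['fy']*d,-d],1)
    return p@Rm.T+o
E
python3 - <<'E'
from h import *
print(get_state()); 
for n in ['top','scene','wrist']: print(calibration(n))
out=[]
for n in ['top','scene']:
    im,d=read_camera(n); np.savez('pics/%s0.npz'%n,im=im,d=d); cv2.imwrite('pics/%s0.png'%n,im[:,:,::-1])
    for t in ['blue_carrier','cell','nose','holes','handle','press','bed','guides','pins','beam_end','stand','orange_carrier']:
        for r in recognise(n,t)[:3]:
            rc=np.array(r['location'],float); p=pts(n,d,rc)[0]
            print(n,t,round(r['conf'],2),rc.round(1),p.round(1))
E
```

```text
pics
{'t': 0.0, 'q': array([ 9.80819636e-01,  3.26953844e-01, -1.93590914e-01,  1.05199449e+00,
        2.18220422e-06,  1.43661455e+00]), 'qd': array([-0.00084114,  0.00056196, -0.00097712,  0.0001963 ,  0.00033067,
       -0.00120378]), 'joint_torque': array([-1.14819490e-03, -4.43403161e+01,  2.62438542e+01,  1.55880419e-02,
       -2.03302038e-04, -3.98797198e-06]), 'ee_pos': array([241.71595192, 493.32184152, 196.19379308]), 'tcp_rot': array([-3.09709122e-04,  2.25929760e-01,  9.74143205e-01, -8.14571959e-04]), 'contact_force': array([-0.10163692, -0.64272166, -0.10468793]), 'torque': array([ 0.02228643, -0.00827532, -0.01277367]), 'grip_force': 0.0, 'width': 1.0005736107741645}
{'fx': 573.029739727426, 'fy': 573.029739727426, 'cx': 312.24471790091565, 'cy': 237.18140731656206, 'origin': array([ 329.47813255,   21.65737476, 1763.74987003]), 'rotation': array([-0.69794779, -0.04383834,  0.04853336,  0.71315608])}
{'fx': 561.0854393865288, 'fy': 561.0854393865288, 'cx': 321.2976353794241, 'cy': 239.56304651250485, 'origin': array([1544.56368838,  256.77347249, 1055.58275877]), 'rotation': array([0.57387864, 0.24291125, 0.31905873, 0.71404408])}
{'fx': 335.4376459208644, 'fy': 335.4376459208644, 'cx': 317.59743984421874, 'cy': 245.50949474241375, 'mount': array([[-8.03407399e-04,  9.47016975e-01,  3.21182508e-01,
         8.20666251e+01],
       [ 9.99999676e-01,  7.46825371e-04,  2.99365103e-04,
         1.57114768e+00],
       [ 4.36365889e-05,  3.21182644e-01, -9.47017269e-01,
        -1.76066466e+02],
       [ 0.00000000e+00,  0.00000000e+00,  0.00000000e+00,
         1.00000000e+00]])}Traceback (most recent call last):
  File "<stdin>", line 9, in <module>
  File "h.py", line 18, in pts
    return p@Rm.T+o
           ~^~~~~
ValueError: matmul: Input operand 1 has a mismatch in its core dimension 0, with gufunc signature (n?,k),(k,m?)->(n?,m?) (size 4 is different from 3)
```

```bash
python3 - <<'E'
s=open('h.py').read()
s=s.replace("return c,np.array(c['rotation']),","return c,R.from_quat(np.roll(c['rotation'],-1)).as_matrix(),")
open('h.py','w').write(s)
E
python3 - <<'E'
from h import *
for n in ['top','scene']:
    im,d=read_camera(n); np.savez('pics/%s0.npz'%n,im=im,d=d); cv2.imwrite('pics/%s0.png'%n,im[:,:,::-1])
    for t in ['blue_carrier','cell','nose','holes','handle','press','bed','guides','pins','beam_end','stand','orange_carrier']:
        for r in recognise(n,t)[:3]:
            rc=np.array(r['location'],float); p=pts(n,d,rc)[0]
            print(n,t,round(r['conf'],2),rc.round(1),p.round(1))
E
```

```text
top blue_carrier 0.96 [168.1 203.4] [781.8 341.1  23.8]
top blue_carrier 0.94 [240.1 232. ] [549.2 247.9  63.1]
top blue_carrier 0.91 [332.9 223.9] [274.8 277.9  27.1]
top cell 0.73 [337.4 221.9] [261.7 283.8  27.3]
top cell 0.69 [168.2 206.3] [781.  331.9  25. ]
top cell 0.65 [208.4 139.9] [657.8 534.6  28.6]
top nose 0.97 [335.1 218.6] [268.6 294.   25.2]
top nose 0.87 [243.9 231.9] [538.4 248.9  58. ]
top nose 0.78 [209.5 138.6] [654.  537.9  30.7]
top holes 0.87 [210.8 141.7] [648.3 526.   38.6]
top holes 0.72 [164.3 206.6] [792.1 330.1  30.1]
top holes 0.67 [239.1 233.1] [551.5 243.9  68.1]
top handle 0.96 [165.8 205.5] [788.5 334.2  26. ]
top handle 0.95 [210.5 140. ] [652.1 535.5  24. ]
top handle 0.58 [239.6 232.2] [550.4 247.   65.4]
top press 0.64 [219.6 359.2] [ 607.  -136.6   39.7]
top guides 0.72 [221.5 358.2] [ 600.5 -132.9   44.3]
top pins 0.59 [221.1 357.6] [ 601.6 -131.1   45.4]
top beam_end 0.7 [222.6 358.3] [ 597.8 -133.5   39.7]
top beam_end 0.47 [239.9 229.8] [550.6 255.2  58. ]
top stand 0.97 [248.7 252.9] [528.5 191.2   6.1]
top orange_carrier 0.68 [246.  268.6
[... 692 characters left out ...]
 326.1  27.6]
scene handle 0.91 [216.3 439.4] [297.4 292.5  23.2]
scene handle 0.9 [271.8 418.6] [563.8 256.9  60.7]
scene handle 0.86 [337.9 535.8] [680.3 535.4  23.5]
scene bed 0.69 [275.5 261. ] [ 635.1 -126.9   38.1]
scene bed 0.63 [273.4 416.1] [570.3 251.5  60.5]
scene guides 0.92 [275.6 254.9] [ 637.3 -142.4   36.6]
scene guides 0.62 [361.1 333.6] [836.  101.7  21.3]
scene guides 0.48 [260.8 370. ] [549.3 134.3  59.6]
scene pins 0.86 [279.2 255.6] [ 649.2 -136.7   37.1]
scene beam_end 0.89 [276.5 259.2] [ 641.1 -129.5   40. ]
scene stand 0.84 [290.4 395.4] [587.6 206.8   7.3]
scene stand 0.28 [262.  370.8] [554.4 137.1  60.9]
scene orange_carrier 0.63 [261.3 368.4] [553.  130.8  60.7]
```

View pics/top0.png

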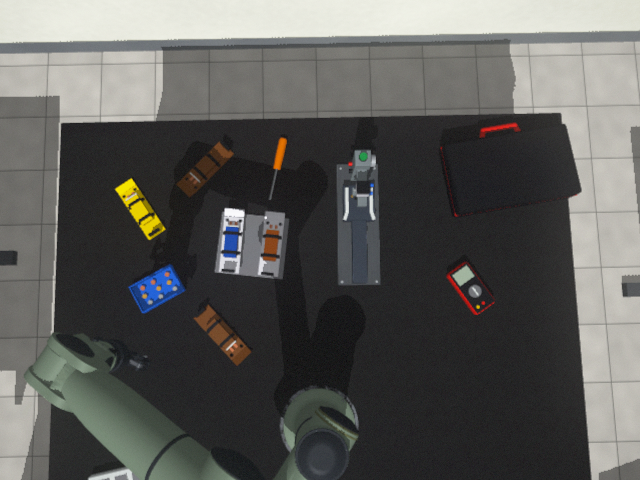

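View pics/scene0.png

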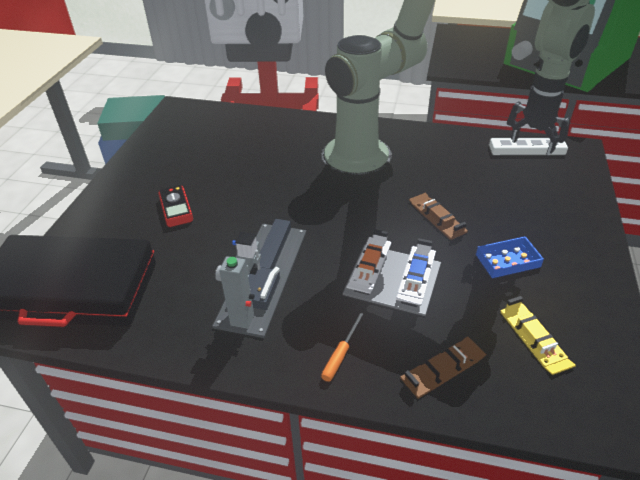

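```bash
cat >> h.py <<'E'
def cloud(name,d,st=None):
    r,c=np.mgrid[0:480,0:640]; rc=np.stack([r.ravel(),c.ravel()],1).astype(float)
    return pts(name,d,rc,st).reshape(480,640,3)
def rect(P):
    (c,s,a)=cv2.minAreaRect(P[:,:2].astype(np.float32)); return np.round(c,1),np.round(s,1),round(a,2)
def line(P):  # yaw-ish PCA
    m=P[:,:2].mean(0);u,s,v=np.linalg.svd(P[:,:2]-m,full_matrices=0); v=v[0]*np.sign(v[0][0]); return m.round(1),round(float(np.arctan2(v[1],v[0])),4)
E
python3 - <<'E'
from h import *
for n in ['top','scene']:
    f=np.load('pics/%s0.npz'%n); im=f['im'].astype(int); d=f['d']; P=cloud(n,d); z=P[:,:,2]
    b=(im[:,:,2]>im[:,:,0]+50)&(im[:,:,2]>100)
    near=lambda x0,x1,y0,y1:(P[...,0]>x0)&(P[...,0]<x1)&(P[...,1]>y0)&(P[...,1]<y1)
    m=b&near(450,660,200,300)&(z>40); Q=P[m]; print(n,'cell',m.sum(),rect(Q),line(Q),np.median(Q[:,2]))
    m=near(430,680,205,300)&(z>28)&(z<55); Q=P[m]; print(' plate',m.sum(),rect(Q),line(Q),np.median(Q[:,2]))
    m=near(400,850,-220,-60)&(z>4)&(z<16); Q=P[m]; print(' base',m.sum(),rect(Q),line(Q),np.median(Q[:,2]))
    m=near(400,620,-170,-90)&(z>30)&(z<47); Q=P[m]; print(' bed',m.sum(),rect(Q),line(Q),np.median(Q[:,2]),Q[:,0].min())
    m=near(400,850,-180,-70)&(z>90); Q=P[m]; print(' arm',m.sum(),rect(Q),line(Q),np.median(Q[:,2]),Q[:,0].min())
    m=near(400,700,50,310)&(z>3)&(z<14); Q=P[m]; print(' stand',m.sum(),rect(Q),np.median(Q[:,2]))
    bg=near(900,1000,-100,300);print(np.median(P[near(300,420,-150,0)][:,2]))
E
```

```text
top cell 317 (array([544.9, 253.8]), array([40.1, 92.1]), 83.91) (array([544.2, 252.5]), -0.098) 62.653848682913576
 plate 837 (array([551.4, 251.6]), array([ 61.5, 195.9]), 84.71) (array([554.1, 249.2]), -0.0924) 42.69383030172162
 base 2520 (array([ 625.1, -139.7]), array([449.7, 159.6]), 0.13) (array([ 585.2, -132.6]), 0.0162) 9.548566819709094
 bed 981 (array([ 518.3, -129.7]), array([ 79.5, 203.5]), 89.87) (array([ 522.6, -133.7]), -0.006) 39.923483487148815 416.4741497433923
 arm 969 (array([ 705.3, -137.6]), array([ 69.6, 151.5]), 86.7) (array([ 712., -136.]), -0.0222) 184.15610867702298 629.5689955032462
 stand 2338 (array([549.8, 179.3]), array([299.5, 258.3]), 0.09) 6.902651057562025
0.47951036223992105
scene cell 319 (array([537. , 252.2]), array([ 41. , 112.1]), 84.51) (array([548.5, 252.3]), -0.0819) 61.23129764666896
 plate 944 (array([553.5, 252.1]), array([ 60.6, 197.9]), 84.58) (array([567.4, 252.2]), -0.1051) 41.606551496175655
 base 2254 (array([ 620.2, -139.3]), array([158. , 435.4]), 89.52) (array([ 630.4, -113.9]), -0.0479) 9.36245436880779
 bed 851 (array([ 516.8, -129.8]), array([212.1,  59.4]), 5.63) (array([ 516.9, -130.1]), 0.0355) 39.3733361780329 410.8397852853607
 arm 2069 (array([ 709.6, -140.2]), array([ 72.7, 152.6]), 89.83) (array([ 738.3, -131.6]), -0.0622) 167.20130070354878 633.3156598125047
 stand 2356 (array([549.4, 179.6]), array([299.3, 258.6]), 0.21) 6.958397949853634
-0.6454281029039066
```

>>> move_arm(increments=[0, 0, -2, 0, 0, -0.114, 8.5, 0, 0, -2, 0, 0, -0.114, 8.5, 0, 0, -2, 0, 0, -0.114, 8.5, 0, 0, -2.3, 0, 0, -0.114, 8.5, -1.8, -3.1, 0, 0, 0, 0, 8.5, -1.8, -3.1, 0, 0, 0, 0, 8.5, -1.8, -3.1, 0, 0, 0, 0, 8.5, -1.8, -3.1, 0, 0, 0, 0, 8.5, -1.8, -3.1, 0, 0, 0, 0, 8.5, -1.8, -3.1, 0, 0, 0, 0, 8.5])

```text
t: 2.23
ee_pos: [350.6, 306.4, 280.1]
tcp_rot: [0.0, -0.0, 1.0, 0.0]
contact_force: [0.8, 0.8, 0.5]
width: 0.995
grip_force: 0.0
```

>>> move_arm(increments=[-1.8, -3.1, 0, 0, 0, 0, 8.5, -1.8, -3.1, 0, 0, 0, 0, 8.5, -1.8, -3.1, 0, 0, 0, 0, 8.5, -1.8, -3.1, 0, 0, 0, 0, 8.5, -1.8, -3.1, 0, 0, 0, 0, 8.5, -1.8, -3.1, 0, 0, 0, 0, 8.5, -1.8, -3.1, 0, 0, 0, 0, 8.5, -1.8, -3.1, 0, 0, 0, 0, 8.5, 0, 0, 0, 0, 0, 0, 8.5, 0, 0, 0, 0, 0, 0, 8.5])

```text
t: 3.07
ee_pos: [494.7, 58.4, 279.7]
tcp_rot: [-0.0, 0.002, 1.0, 0.0]
contact_force: [-0.2, 0.2, 0.1]
width: 0.994
grip_force: 0.0
```

```bash
cat > look.py <<'E'
import sys
from h import *
st=get_state(); k=sys.argv[1]; im,d=read_camera('wrist'); np.savez('pics/w%s.npz'%k,im=im,d=d,ee=st['ee_pos'],rot=st['tcp_rot']); cv2.imwrite('pics/w%s.png'%k,im[:,:,::-1])
w,x,y,z=st['tcp_rot']; Rm=R.from_quat([x,y,z,w]).as_matrix()
print(st['t'],st['ee_pos'],'head',np.arctan2(Rm[1,0],Rm[0,0]),'tilt',Rm[:2,2],st['contact_force'],st['width'],st['grip_force'])
for t in sys.argv[2:]:
    for r in recognise('wrist',t)[:3]:
        rc=np.array(r['location'],float); print(t,round(r['conf'],2),rc.round(1),pts('wrist',d,rc,st)[0].round(1))
E
python3 look.py 1 blue_carrier cell handle press bed guides pins beam_end
```

```text
3.0667 [494.72618448  58.38404586 279.65273028] head 3.138081038066301 tilt [-0.00052862  0.00023616] [-0.18609989  0.15092717  0.10624707] 0.9940752819529107 0.0
blue_carrier 0.85 [354.4 517.4] [747.2 373.6   9.6]
blue_carrier 0.81 [ 35.3 538.8] [312.6 306.3  27.4]
blue_carrier 0.81 [286.9 628. ] [627.6 507.9  15.5]
cell 0.87 [238.7 465.5] [539.3 242.2  60. ]
cell 0.8 [ 35.3 533.6] [312.8 300.   28.3]
cell 0.79 [355.8 517.5] [749.9 374.4   9.5]
handle 0.9 [289.7 625.2] [630.3 501.5  19.1]
handle 0.86 [235.2 464.7] [534.3 240.1  61.3]
handle 0.68 [352.7 514.4] [744.6 368.9   8.8]
press 0.7 [243.3 175. ] [ 550.8 -127.6   38.5]
bed 0.57 [244.6 173.1] [ 552.1 -129.7   39.9]
guides 0.77 [242.5 172.4] [ 549.2 -130.3   39.7]
pins 0.62 [244.5 172.2] [ 552.5 -131.7   38.2]
beam_end 0.89 [244.1 173.2] [ 551.5 -129.6   39.7]
beam_end 0.19 [238.4 464.8] [538.6 241.   60.7]
```

View pics/w1.png

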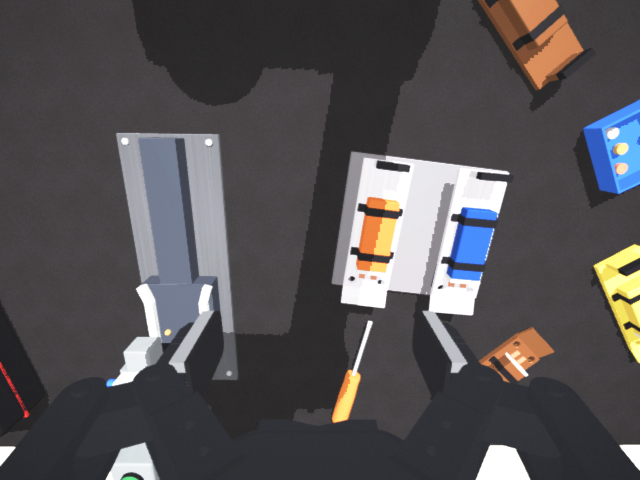

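```bash
cat > fit.py <<'E'
import sys
from h import *
f=np.load('pics/w%s.npz'%sys.argv[1]); st=dict(ee_pos=f['ee'],tcp_rot=f['rot']); im=f['im'].astype(int); P=cloud('wrist',f['d'],st); z=P[...,2]
near=lambda x0,x1,y0,y1:(P[...,0]>x0)&(P[...,0]<x1)&(P[...,1]>y0)&(P[...,1]<y1)
def show(t,m,k=1):
    m=cv2.morphologyEx(m.astype(np.uint8),cv2.MORPH_OPEN,np.ones((3,3)))>0 if k else m
    if m.sum()<20: print(t,'few');return
    Q=P[m];print(t,m.sum(),rect(Q),line(Q),np.median(Q[:,2]).round(1))
b=(im[...,2]>im[...,0]+50)&(im[...,2]>100)
show('cell',b&near(450,660,200,300)&(z>50))
show('plate',near(430,680,205,300)&(z>36)&(z<48))
show('stand',near(400,700,50,310)&(z>3)&(z<14))
show('base',near(400,850,-230,-40)&(z>5)&(z<15))
show('bed narrow',near(400,570,-200,-60)&(z>36)&(z<44))
show('bed',near(400,630,-200,-60)&(z>36)&(z<44))
m=near(400,580,-200,-60)&(z>36)&(z<44)
Q=P[m]; mids=[]
for x in range(420,575,10):
    q=Q[(Q[:,0]>x)&(Q[:,0]<x+10)]
    if len(q)>10: mids.append((x+5,np.percentile(q[:,1],1),np.percentile(q[:,1],99)))
mids=np.array(mids);print(mids.round(1));c=mids[:,1:].mean(1);print(np.polyfit(mids[:,0],c,1), Q[:,0].min())
E
python3 fit.py 1
```

```text
cell 1918 (array([548.7, 252.8]), array([39.5, 91.5]), 84.22) (array([546.3, 250.9]), -0.1018) 61.0
plate 3757 (array([555.2, 252.8]), array([ 61.9, 194.1]), 84.41) (array([550.7, 245.7]), -0.0818) 41.2
stand 7712 (array([543.7, 191.9]), array([204.4, 189.7]), 82.74) (array([534. , 180.5]), 0.0243) 7.1
base 9472 (array([ 603.5, -134.7]), array([130.7, 379.3]), 88.92) (array([ 535.4, -118.9]), 0.1584) 9.2
bed narrow 4255 (array([ 494.6, -133. ]), array([ 45.4, 151.1]), 88.88) (array([ 490.1, -132.1]), -0.0193) 39.1
bed 5943 (array([ 524.4, -134. ]), array([210.6,  94.4]), 0.44) (array([ 522.2, -132.8]), -0.0241) 39.1
[[ 425.  -153.2 -109.5]
 [ 435.  -152.9 -109.5]
 [ 445.  -153.  -109.8]
 [ 455.  -153.6 -110. ]
 [ 465.  -153.7 -110. ]
 [ 475.  -153.7 -110.5]
 [ 485.  -153.5 -110.7]
 [ 495.  -154.2 -110.7]
 [ 505.  -154.1 -111.1]
 [ 515.  -154.6 -111.2]
 [ 525.  -154.3 -111.6]
 [ 535.  -154.5 -111.5]
 [ 545.  -154.8 -111.7]
 [ 555.  -155.1 -111.9]
 [ 565.  -155.3 -111.9]
 [ 575.  -155.4 -112.4]]
[-1.75584933e-02 -1.23725181e+02] 419.2401986796114
```

>>> move_arm(increments=[0, 0, 0, 0, 0, 0.0945, 8.5, -0.56, 3.32, 0, 0, 0, 0, 8.5, -0.56, 3.32, 0, 0, 0, 0, 8.5, -0.56, 3.32, 0, 0, 0, 0, 8.5, -0.56, 3.32, 1.5, 0, 0, 0, 8.5, -0.55, 3.31, 1.5, 0, 0, 0, 8.5, -0.55, 3.31, 2, 0, 0, 0, 8.5, 0, 0, 3.5, 0, 0, 0, 8.5, 0, 0, 3.5, 0, 0, 0, 8.5, 0, 0, 4, 0, 0, 0, 8.5])

```text
t: 4.35
ee_pos: [546.7, 256.5, 119.5]
tcp_rot: [0.001, 0.046, 0.999, 0.0]
contact_force: [-0.0, -0.5, -0.9]
width: 0.99
grip_force: 0.0
```

>>> move_arm(increments=[0, 0, 0, 0, 0, 0, 8.5, 0, 0, 0, 0, 0, 0, 8.5])

```text
t: 4.52
ee_pos: [544.0, 254.6, 118.5]
tcp_rot: [-0.002, 0.047, 0.999, -0.001]
contact_force: [0.0, 0.4, 1.4]
width: 0.994
grip_force: 0.0
```

```bash
python3 look.py 2
python3 - <<'E'
from h import *
f=np.load('pics/w2.npz'); st=dict(ee_pos=f['ee'],tcp_rot=f['rot']); im=f['im'].astype(int); P=cloud('wrist',f['d'],st); z=P[...,2]
near=(P[...,0]>430)&(P[...,0]<680)&(P[...,1]>200)&(P[...,1]<300)
b=(im[...,2]>im[...,0]+50)&(im[...,2]>100)
o=lambda m: cv2.morphologyEx(m.astype(np.uint8),cv2.MORPH_OPEN,np.ones((5,5)))>0
for t,m in (('cell',b&near&(z>50)),('plate',near&(z>36)&(z<47))): Q=P[o(m)];print(t,rect(Q),line(Q),np.median(Q[:,2]))
E
```

```text
4.5167 [543.98848437 254.58084639 118.47724639] head 3.0478862350703344 tilt [-0.005039   -0.00164058] [0.00860925 0.37186448 1.35547263] 0.9936454564646113 0.0
cell (array([529. , 255.7]), array([ 38.1, 131.2]), 84.6) (array([544.9, 254. ]), -0.0966) 61.09680743504076
plate (array([555.2, 252.8]), array([ 60.3, 194.3]), 84.37) (array([544.1, 253.8]), -0.0986) 41.23385893364855
```

View pics/w2.png

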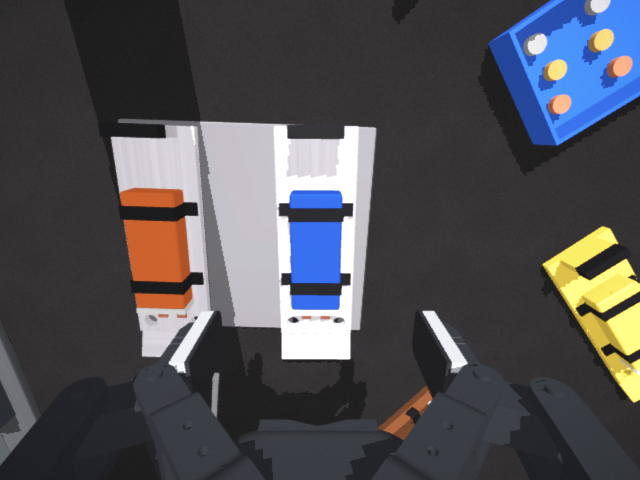

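>>> move_arm(increments=[-0.35, 0, 2, 0, 0, 0, 8.5, 0, 0, 2.5, 0, 0, 0, 8.5, 0, 0, 2.5, 0, 0, 0, 8.5, 0, 0, 2, 0, 0, 0, 8.5, 0, 0, 1.1, 0, 0, 0, 8.5, 0, 0, 0, 0, 0, 0, 8.5, 0, 0, 0, 0, 0, 0, 8.5])

```text
t: 5.15
ee_pos: [551.2, 255.0, 20.9]
tcp_rot: [0.001, 0.047, 0.999, 0.0]
contact_force: [-0.2, -0.9, -0.6]
width: 0.998
grip_force: 0.0
```

>>> move_arm(increments=[0, 0, 0, 0, 0, 0, 5.6, 0, 0, 0, 0, 0, 0, 5.6, 0, 0, 0, 0, 0, 0, 5.6, 0, 0, 0, 0, 0, 0, 5.6, 0, 0, 0, 0, 0, 0, 5.6, 0, 0, 0, 0, 0, 0, 5.6], force=50)

```text
t: 5.65
ee_pos: [549.8, 254.6, 19.2]
tcp_rot: [0.0, 0.047, 0.999, 0.0]
contact_force: [0.6, 0.3, 0.1]
width: 0.655
grip_force: 0.0
```

>>> move_arm(increments=[0, 0, 0, 0, 0, 0, 5.2, 0, 0, 0, 0, 0, 0, 5.2, 0, 0, 0, 0, 0, 0, 5.2])

```text
t: 5.9
ee_pos: [549.6, 254.6, 18.9]
tcp_rot: [-0.0, 0.047, 0.999, -0.0]
contact_force: [0.0, -0.1, -0.1]
width: 0.608
grip_force: 0.0
```

```bash
python3 look.py 3; python3 -c "
from h import *
im,d=read_camera('scene');cv2.imwrite('pics/s3.png',cv2.resize(im[220:340,330:490,::-1],None,fx=4,fy=4))
a=cv2.imread('pics/w3.png');b=cv2.resize(cv2.imread('pics/s3.png'),(640,480));cv2.imwrite('pics/c3.png',cv2.resize(np.hstack([a[:,80:560],b]),(800,343)))"
```

```text
5.9 [549.58650379 254.5560495   18.90800887] head 3.047332167692349 tilt [-1.41604487e-04 -5.70608514e-05] [ 0.01487238 -0.13824426 -0.07445626] 0.6078538774923041 0.0
```

View pics/c3.png

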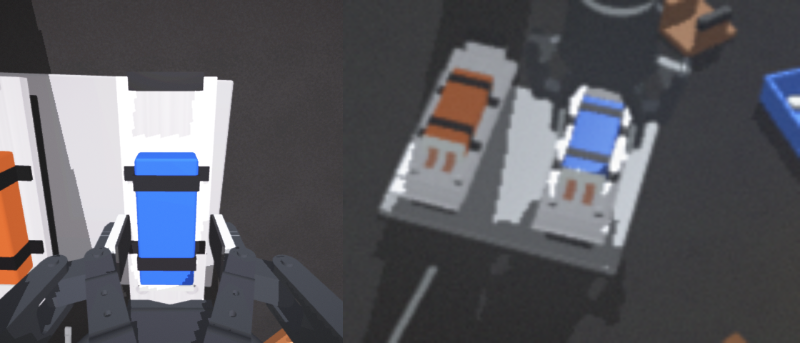

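Run:
```python
import cv2
a=cv2.imread('pics/w3.png')[270:480,190:450];cv2.imwrite('pics/c4.png',cv2.resize(a,None,fx=2.9,fy=2.8,interpolation=cv2.INTER_CUBIC))
from h import *
f=np.load('pics/w3.npz'); st=dict(ee_pos=f['ee'],tcp_rot=f['rot']); P=cloud('wrist',f['d'],st)
for r in (300,320,340,360,380,400): print(r,[tuple(int(v) for v in P[r,c]) for c in range(220,270,5)])
```

```text
300 [(562, 193, 6), (561, 196, 7), (562, 199, 8), (562, 202, 8), (563, 205, 7), (563, 208, 7), (536, 226, 60), (537, 228, 58), (538, 230, 58), (546, 228, 41)]
320 [(576, 190, 7), (540, 217, 70), (539, 219, 71), (540, 221, 70), (536, 225, 76), (537, 227, 76), (536, 229, 78), (539, 230, 73), (546, 229, 62), (559, 227, 40)]
340 [(540, 219, 85), (540, 220, 84), (537, 224, 89), (537, 226, 90), (537, 228, 90), (537, 230, 89), (541, 230, 83), (547, 229, 75), (554, 229, 65), (569, 225, 43)]
360 [(535, 225, 103), (536, 226, 102), (536, 228, 103), (536, 229, 102), (542, 228, 94), (543, 230, 93), (549, 229, 86), (555, 229, 78), (584, 220, 40), (583, 223, 41)]
380 [(536, 227, 112), (536, 228, 111), (536, 230, 112), (536, 232, 112), (531, 235, 118), (552, 228, 93), (555, 229, 90), (624, 205, 7), (596, 218, 41), (597, 221, 40)]
400 [(530, 232, 126), (531, 233, 125), (531, 234, 125), (531, 236, 125), (532, 237, 125), (531, 238, 126), (648, 196, 0), (649, 200, -1), (648, 204, 0), (611, 219, 40)]
```

View pics/c4.png

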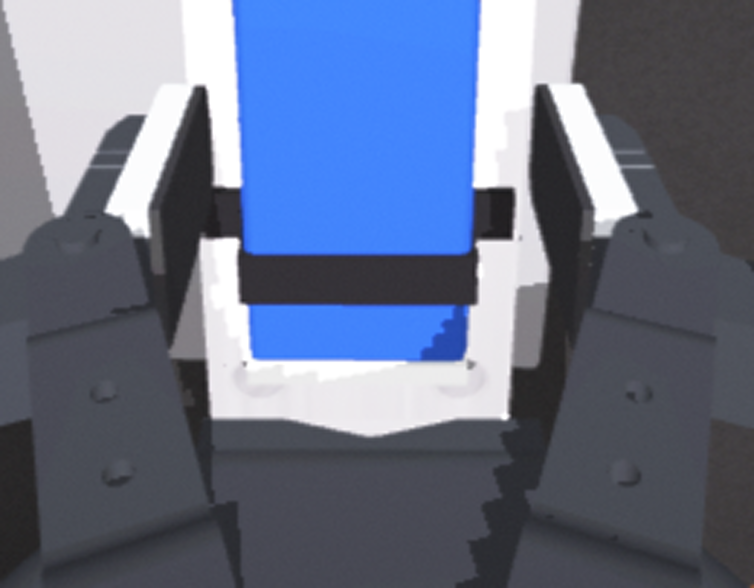

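```bash
python3 - <<'E'
from h import *
c=calibration('wrist');M=np.array(c['mount'])
for k in '123':
    d=np.load('pics/w%s.npz'%k)['d']; r,q=np.mgrid[0:480,0:640]
    p=np.stack([(q-c['cx'])/c['fx']*d,-(r-c['cy'])/c['fy']*d,-d],-1)@M[:3,:3].T+M[:3,3]
    m=(abs(p[...,0])<25)&(abs(p[...,1])<65)&(d>0)&(p[...,2]>-90)&(p[...,2]<60 if k!='3' else p[...,2]<-20)
    m&=(abs(p[...,1])>23)
    Q=p[m]; 
    for s in (1,-1):
        S=Q[Q[:,1]*s>0]; print(k,s,len(S),np.percentile(S[:,2],[50,95,99,100]).round(1),'inner y',np.percentile(abs(S[:,1]),[0,1,5]).round(1), 'x',np.percentile(S[:,0],[1,99]).round(1))
E
python3 - <<'E'
from h import *
st=get_state();print(st['ee_pos'],st['q'])
im,d=read_camera('scene');P=cloud('scene',d)
m=(abs(P[...,0]-550)<14)&(abs(P[...,1]-290)<14)|(abs(P[...,0]-550)<14)&(abs(P[...,1]-220)<12)
for y0,y1 in((282,310),(200,224)):
    Q=P[m&(P[...,1]>y0)&(P[...,1]<y1)];print(Q[np.argsort(Q[:,2])][::max(1,len(Q)//25)].round(0).tolist())
E
```

```text
1 1 3553 [-71.4 -51.7 -47.9 -45.8] inner y [43.  43.2 43.4] x [-11.5  11.2]
1 -1 3557 [-71.5 -51.4 -47.7 -45.9] inner y [40.8 40.9 41.1] x [-11.5  11.3]
2 1 3553 [-71.5 -51.7 -47.8 -45.6] inner y [43.  43.2 43.4] x [-11.5  11.3]
2 -1 3561 [-71.5 -51.4 -47.6 -45.7] inner y [40.7 40.9 41.1] x [-11.4  11.2]
3 1 5695 [-70.6 -21.9 -21.4 -20.6] inner y [23.  23.3 24.6] x [-22.1  22.2]
3 -1 5745 [-70.1 -21.9 -21.3 -20.3] inner y [23.  23.4 24.6] x [-21.6  22.8]
[549.61167775 254.56332118  18.89703656] [ 3.11925828e-01  5.92721265e-01 -2.61307434e-01  7.16909193e-01
  2.28219440e-05  4.06227055e-01]
[[556.0, 299.0, -4.0], [555.0, 295.0, 5.0], [550.0, 299.0, 8.0], [537.0, 285.0, 10.0], [560.0, 293.0, 71.0], [558.0, 293.0, 90.0], [561.0, 284.0, 105.0], [542.0, 303.0, 110.0], [560.0, 285.0, 113.0], [560.0, 284.0, 127.0], [562.0, 283.0, 154.0], [560.0, 294.0, 161.0], [559.0, 293.0, 166.0], [558.0, 291.0, 183.0], [556.0, 286.0, 223.0], [563.0, 285.0, 249.0], [557.0, 290.0, 280.0], [562.0, 286.0, 434.0], [564.0, 300.0, 512.0], [545.0, 284.0, 515.0], [552.0, 288.0, 517.0], [555.0, 297.0, 519.0], [550.0, 285.0, 522.0], [551.0, 299.0, 524.0], [537.0, 295.0, 527.0], [537.0, 298.0, 529.0]]
[[553.0, 209.0, 3.0], [545.0, 213.0, 10.0], [552.0, 216.0, 75.0], [556.0, 220.0, 96.0], [552.0, 219.0, 106.0], [557.0, 221.0, 111.0], [553.0, 220.0, 150.0], [553.0, 214.0, 162.0], [557.0, 218.0, 173.0], [561.0, 224.0, 223.0], [550.0, 220.0, 249.0], [547.0, 219.0, 283.0], [564.0, 224.0, 297.0], [554.0, 219.0, 318.0], [540.0, 212.0, 353.0], [543.0, 215.0, 366.0], [563.0, 223.0, 372.0], [543.0, 213.0, 390.0], [544.0, 216.0, 399.0], [561.0, 211.0, 431.0], [551.0, 209.0, 526.0], [557.0, 218.0, 531.0], [554.0, 224.0, 535.0], [550.0, 219.0, 538.0], [549.0, 209.0, 541.0], [538.0, 219.0, 545.0]]
```

>>> move_arm(increments=[0.15, -0.1, 0.5, 0, 0, 0.004, 5.2, 0, 0, 0.4, 0, 0, 0, 5.2, 0, 0, 0, 0, 0, 0, 5.2, 0, 0, 0, 0, 0, 0, 3.2, 0, 0, 0, 0, 0, 0, 3.2, 0, 0, 0, 0, 0, 0, 3.2, 0, 0, 0, 0, 0, 0, 3.2, 0, 0, 0, 0, 0, 0, 3.2], force=60)

```text
t: 6.72
ee_pos: [547.9, 253.6, 9.8]
tcp_rot: [-0.0, 0.049, 0.999, -0.0]
contact_force: [-0.6, -0.5, -1.8]
width: 0.433
grip_force: 62.1
```

>>> move_arm(increments=[0, 0, -0.5, 0, 0, 0, 3.2, 0, 0, -1, 0, 0, 0, 3.2, 0, 0, -2, 0, 0, 0, 3.2, 0, 0, -2.5, 0, 0, 0, 3.2, 0, 0, -2.5, 0, 0, 0, 3.2, 0, 0, -1.5, 0, 0, 0, 3.2, 0, 0, 0, 0, 0, 0, 3.2, 0, 0, 0, 0, 0, 0, 3.2])

```text
t: 7.38
ee_pos: [548.7, 254.0, 111.0]
tcp_rot: [0.001, 0.049, 0.999, 0.0]
contact_force: [-0.5, -0.3, -4.8]
width: 0.429
grip_force: 61.7
```

```bash
cat > car.py <<'E'
import sys
from h import *
# carrier pose from wrist picture: plate top plane fit in tool and world frame
k,zt,x0,x1,y0,y1=sys.argv[1],*map(float,sys.argv[2:7])
f=np.load('pics/w%s.npz'%k); st=dict(ee_pos=f['ee'],tcp_rot=f['rot']); im=f['im'].astype(int); P=cloud('wrist',f['d'],st); z=P[...,2]
near=(P[...,0]>x0)&(P[...,0]<x1)&(P[...,1]>y0)&(P[...,1]<y1)
o=lambda m: cv2.morphologyEx(m.astype(np.uint8),cv2.MORPH_OPEN,np.ones((5,5)))>0
b=(im[...,2]>im[...,0]+50)&(im[...,2]>100)&near
Q=P[o(near&(abs(z-zt)<6))];A=np.c_[Q[:,:2]-Q[:,:2].mean(0),np.ones(len(Q))];s=np.linalg.lstsq(A,Q[:,2],rcond=None)[0]
print('plate',len(Q),rect(Q),line(Q),'slopes,z',s.round(4)); Q=P[o(b)];print('cell',rect(Q),line(Q),np.median(Q[:,2]).round(1));
E
python3 look.py 5; python3 car.py 5 141 400 700 200 300
```

```text
7.3833 [548.74186643 253.96606721 111.0075653 ] head 3.0433654048441885 tilt [0.00214578 0.00070821] [-0.53620205 -0.25114683 -4.81490245] 0.4285724881237051 61.71554446220398
plate 16593 (array([541.1, 255.7]), array([ 60.4, 163.6]), 84.34) (array([495.7, 260.3]), -0.0879) slopes,z [5.300000e-03 4.000000e-04 1.422765e+02]
cell (array([531.8, 258. ]), array([ 40.5, 129.4]), 84.46) (array([542.3, 255.7]), -0.0989) 162.2
```

>>> move_arm(increments=[0, 0, 0, 0, 0, -0.04, 3.2, 0, 0, 0, 0, 0, -0.04, 3.2, 1.2, -1.0, 0, 0, 0, 0, 3.2, 1.2, -2.0, 0, 0, 0, 0, 3.2, 1.2, -3.0, 0, 0, 0, 0, 3.2, 0, -3, 0, 0, 0, 0, 3.2, 0, -3, 0, 0, 0, 0, 3.2, 0, -3, 0, 0, 0, 0, 3.2, 0, -3, 0, 0, 0, 0, 3.2, 0, -3, 0, 0, 0, 0, 3.2])

```text
t: 8.27
ee_pos: [506.4, 43.2, 108.3]
tcp_rot: [-0.002, 0.009, 1.0, 0.0]
contact_force: [0.0, -1.1, -4.4]
width: 0.425
grip_force: 61.6
```

>>> move_arm(increments=[0, -3, 0, 0, 0, 0, 3.2, 0, -3, 0, 0, 0, 0, 3.2, 0, -3, 0, 0, 0, 0, 3.2, 0, -3, 0, 0, 0, 0, 3.2, 0, -2.5, 0, 0, 0, 0, 3.2, 0, -2, 0, 0, 0, 0, 3.2, 0, -1.3, 0, 0, 0, 0, 3.2, 0, 0, 0, 0, 0, 0, 3.2, 0, 0, 0, 0, 0, 0, 3.2, 0, 0, 0, 0, 0, 0, 3.2])

```text
t: 9.1
ee_pos: [504.2, -132.4, 109.2]
tcp_rot: [-0.001, 0.009, 1.0, 0.001]
contact_force: [0.4, 0.1, -5.6]
width: 0.429
grip_force: 61.8
```

```bash
python3 look.py 6; python3 car.py 6 141 350 640 -180 -90; python3 fit.py 6 | grep base
python3 - <<'E'
from h import *
f=np.load('pics/w6.npz'); st=dict(ee_pos=f['ee'],tcp_rot=f['rot']); P=cloud('wrist',f['d'],st)
from h import *
im,d=read_camera('scene')
np.savez('pics/s6.npz',im=im,d=d)
T=cloud('top',read_camera('top')[1])
for n,X in(('wrist',P),('top',T),('scene',cloud('scene',d))):
  for lab,lo,hi in(('base',5,15),('bed',36,44),('carr',130,150)):
    m=(X[...,0]>380)&(X[...,0]<820)&(X[...,1]>-230)&(X[...,1]<-40)&(X[...,2]>lo)&(X[...,2]<hi)
    if lab=='bed': m&=X[...,0]<600
    if lab=='carr': m&=X[...,0]<630
    m=cv2.morphologyEx(m.astype(np.uint8),cv2.MORPH_OPEN,np.ones((3,3)))>0
    if m.sum()>50: print(n,lab,m.sum(),rect(X[m]),X[m][:,0].min().round(1),X[m][:,1].min().round(1),X[m][:,1].max().round(1))
E
```

```text
9.1 [ 504.23599771 -132.43658166  109.19840193] head 3.123951028451996 tilt [-0.00161211  0.00145175] [ 0.4359027   0.05598423 -5.62130925] 0.4291736651422197 61.77179932594299
plate 16694 (array([ 495.8, -131.4]), array([ 60.5, 161.9]), 88.88) (array([ 451. , -130.6]), -0.0181) slopes,z [2.800000e-03 1.900000e-03 1.407223e+02]
cell (array([ 487.5, -130. ]), array([ 40.3, 128.7]), 88.94) (array([ 497.6, -131.4]), -0.0219) 160.5
base 3246 (array([ 497.2, -132.9]), array([130.4, 165.1]), 89.02) (array([ 488.5, -145.6]), 1.5672) 9.1
wrist base 3246 (array([ 497.2, -132.9]), array([130.4, 165.1]), 89.02) 413.5 -199.3 -66.7
wrist carr 17001 (array([ 497.1, -131.5]), array([ 60.5, 164.6]), 88.88) 414.4 -161.4 -99.9
top base 288 (array([ 629.4, -129.8]), array([128.5, 293.9]), 85.03) 487.1 -202.2 -69.8
scene base 1827 (array([ 604.4, -134.2]), array([131.5, 378.5]), 88.88) 416.1 -202.7 -66.9
scene bed 476 (array([ 510., -133.]), array([ 44.8, 178.8]), 88.8) 420.6 -155.3 -109.8
scene carr 481 (array([ 515.4, -131.7]), array([ 61.9, 188.5]), 89.19) 420.8 -163.5 -100.1Traceback (most recent call last):
  File "fit.py", line 21, in <module>
    mids=np.array(mids);print(mids.round(1));c=mids[:,1:].mean(1);print(np.polyfit(mids[:,0],c,1), Q[:,0].min())
                                               ~~~~^^^^^^
IndexError: too many indices for array: array is 1-dimensional, but 2 were indexed
```

View pics/w6.png

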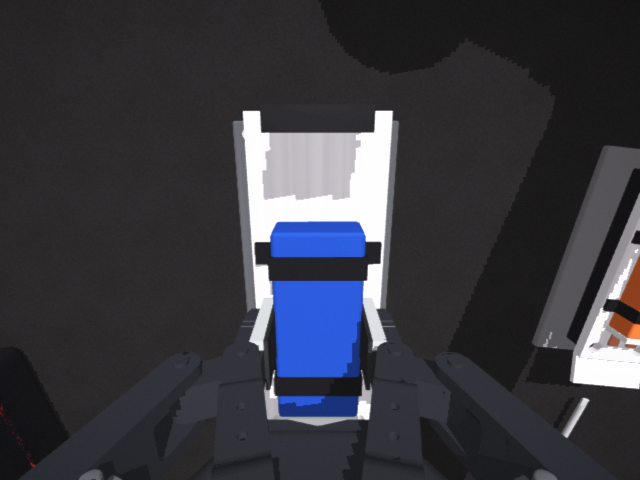

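>>> move_arm(increments=[0, -0.14, 1, 0, 0, 0, 3.2, 0, 0, 2.5, 0, 0, 0, 3.2, 0, 0, 2.5, 0, 0, 0, 3.2, 0, 0, 1.8, 0, 0, 0, 3.2, 0, 0, 0.8, 0, 0, 0, 3.2, 0, 0, 0.3, 0, 0, 0, 3.2, 0, 0, 0, 0, 0, 0, 3.2, 0, 0, 0, 0, 0, 0, 3.2])

```text
t: 9.92
ee_pos: [505.8, -135.2, 21.7]
tcp_rot: [0.001, 0.009, 1.0, -0.0]
contact_force: [-0.3, 0.2, -4.7]
width: 0.431
grip_force: 61.6
```

>>> move_arm(increments=[0, 0, 0.15, 0, 0, 0, 3.2, 0, 0, 0.1, 0, 0, 0, 3.2, 0, 0, 0, 0, 0, 0, 3.2])

```text
t: 10.17
ee_pos: [505.5, -135.2, 19.1]
tcp_rot: [0.001, 0.009, 1.0, -0.0]
contact_force: [0.1, -0.5, -4.8]
width: 0.428
grip_force: 61.7
```

>>> move_arm(increments=[0, 0, 0.15, 0, 0, 0, 3.2, 0, 0, 0.1, 0, 0, 0, 3.2, 0, 0, 0, 0, 0, 0, 3.2])

```text
t: 10.42
ee_pos: [504.8, -135.0, 15.9]
tcp_rot: [-0.0, 0.009, 1.0, 0.0]
contact_force: [0.3, 0.3, -4.9]
width: 0.43
grip_force: 61.7
```

>>> move_arm(increments=[0, 0, 0.1, 0, 0, 0, 3.2, 0, 0, 0, 0, 0, 0, 3.2])

```text
t: 10.58
ee_pos: [505.0, -135.0, 15.8]
tcp_rot: [0.0, 0.009, 1.0, -0.0]
contact_force: [-3.0, 0.6, 4.0]
width: 0.43
grip_force: 62.7
```

>>> move_arm(increments=[0, 0, 0, 0, 0, 0, 5.5, 0, 0, 0, 0, 0, 0, 5.5, 0, 0, 0, 0, 0, 0, 5.5, 0, 0, -1, 0, 0, 0, 5.5, 0, 0, -2.5, 0, 0, 0, 5.5, 0, 0, -3, 0, 0, 0, 5.5, 0, 0, -3, 0, 0, 0, 5.5, 0, 0, -1, 0, 0, 0, 5.5, 0, 0, 0, 0, 0, 0, 5.5, 0, 0, 0, 0, 0, 0, 5.5])

```text
t: 11.42
ee_pos: [505.3, -135.1, 120.3]
tcp_rot: [0.001, 0.009, 1.0, -0.0]
contact_force: [-0.3, -0.2, -0.7]
width: 0.643
grip_force: 0.0
```

```bash
python3 look.py 7; python3 car.py 7 47.5 350 640 -180 -90;  python3 - <<'E'
from h import *
f=np.load('pics/w7.npz'); st=dict(ee_pos=f['ee'],tcp_rot=f['rot'])
im,d=read_camera('scene'); np.savez('pics/s7.npz',im=im,d=d)
for n,X in(('wrist',cloud('wrist',f['d'],st)),('scene',cloud('scene',d))):
  for lab,lo,hi in(('base',5,15),('bed',34,43),('carr',44,52)):
    m=(X[...,0]>380)&(X[...,0]<820)&(X[...,1]>-230)&(X[...,1]<-40)&(X[...,2]>lo)&(X[...,2]<hi)
    if lab=='carr': m&=(X[...,0]<600)&(abs(X[...,1]+134)<34)
    m=cv2.morphologyEx(m.astype(np.uint8),cv2.MORPH_OPEN,np.ones((3,3)))>0
    if m.sum()>50: print(n,lab,m.sum(),rect(X[m]),X[m].min(0).round(1),X[m].max(0).round(1))
  m=(X[...,2]>85)&(X[...,2]<135)&(abs(X[...,1]+134)<30)&(X[...,0]>560)&(X[...,0]<800)
  print(n,'arm xmin',X[m][:,0].min() if m.any() else None)
for r in recognise('wrist','handle')[:2]: print(r['conf'],r['location'],pts('wrist',f['d'],np.array(r['location']),st))
P=cloud('wrist',f['d'],st);m=(P[...,2]>74)&(P[...,2]<84)&(abs(P[...,1]+132)<25)&(P[...,0]<450);print('handle top',rect(P[m]),np.median(P[m][:,2]))
E
```

```text
11.4167 [ 505.29784393 -135.11090603  120.34470948] head 3.1232950880797032 tilt [ 0.0013283  -0.00055558] [-0.32608888 -0.19469037 -0.72940739] 0.6431235497954876 0.0
plate 11304 (array([ 527.4, -134.8]), array([ 90. , 223.4]), 89.88) (array([ 509.2, -133.9]), -0.0143) slopes,z [ 2.30000e-03 -0.00000e+00  4.73788e+01]
cell (array([ 487.7, -133.1]), array([ 39.2, 128. ]), 87.89) (array([ 501.8, -133.8]), -0.0152) 67.1
wrist base 15540 (array([ 569.1, -134.2]), array([130.4, 309.9]), 88.97) [ 413.1 -201.6    6. ] [725.2 -66.8  14.9]
wrist bed 5287 (array([ 637.5, -135.3]), array([ 96.1, 125. ]), 88.99) [ 574.7 -184.2   34.1] [699.9 -87.   43. ]
wrist carr 9701 (array([ 508.3, -134.1]), array([ 60.3, 184.3]), 89.01) [ 415.7 -165.3   44. ] [ 600.  -102.6   51.9]
wrist arm xmin None
scene base 1883 (array([ 603.4, -134.6]), array([131.8, 384.8]), 88.99) [ 409.9 -203.7    5. ] [796.6 -67.1  15. ]
scene bed 484 (array([ 659.8, -121.8]), array([123.4,  68.2]), 0.64) [ 598.1 -156.2   34.1] [721.3 -87.4  43. ]
scene carr 355 (array([ 504.2, -127. ]), array([189.2,  59.6]), 4.38) [ 412.2 -164.    44. ] [ 597.9 -101.6   51.9]
scene arm xmin 637.7556405086989
handle top (array([ 419.4, -132.5]), array([36.3,  8.1]), 88.9) 78.61985344251227
```

View pics/w7.png

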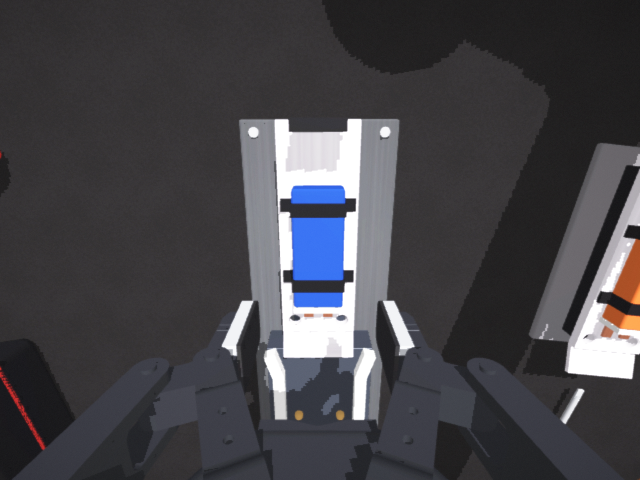

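Run:
```python
from h import *
c=calibration('wrist');M=np.array(c['mount'])
for k,y0,y1,zm in(('7',24,45,-10),('6',19.5,30,29),('5',19.5,30,29)):
    d=np.load('pics/w%s.npz'%k)['d']; r,q=np.mgrid[0:480,0:640]
    p=np.stack([(q-c['cx'])/c['fx']*d,-(r-c['cy'])/c['fy']*d,-d],-1)@M[:3,:3].T+M[:3,3]
    m=(abs(p[...,0])<13)&(abs(p[...,1])>y0)&(abs(p[...,1])<y1)&(p[...,2]>-90)&(p[...,2]<zm)&(r>290)
    h,e=np.histogram(p[m][:,2],bins=np.arange(-70,32,3)); print(k,list(zip(e.astype(int),h)))
    for s in(1,-1):
        S=p[m&(p[...,1]*s>0)];print(np.percentile(abs(S[:,1]),2))
```

```text
7 [(np.int64(-70), np.int64(466)), (np.int64(-67), np.int64(456)), (np.int64(-64), np.int64(429)), (np.int64(-61), np.int64(402)), (np.int64(-58), np.int64(355)), (np.int64(-55), np.int64(362)), (np.int64(-52), np.int64(336)), (np.int64(-49), np.int64(296)), (np.int64(-46), np.int64(253)), (np.int64(-43), np.int64(155)), (np.int64(-40), np.int64(69)), (np.int64(-37), np.int64(2)), (np.int64(-34), np.int64(0)), (np.int64(-31), np.int64(0)), (np.int64(-28), np.int64(0)), (np.int64(-25), np.int64(0)), (np.int64(-22), np.int64(0)), (np.int64(-19), np.int64(0)), (np.int64(-16), np.int64(0)), (np.int64(-13), np.int64(0)), (np.int64(-10), np.int64(0)), (np.int64(-7), np.int64(0)), (np.int64(-4), np.int64(0)), (np.int64(-1), np.int64(0)), (np.int64(2), np.int64(0)), (np.int64(5), np.int64(0)), (np.int64(8), np.int64(0)), (np.int64(11), np.int64(0)), (np.int64(14), np.int64(0)), (np.int64(17), np.int64(0)), (np.int64(20), np.int64(0)), (np.int64(23), np.int64(0)), (np.int64(26), np.int64(0))]
28.34452639628606
26.279412461049898
6 [(np.int64(-70), np.int64(146)), (np.int64(-67), np.int64(186)
[... 1314 characters left out ...]
np.int64(32)), (np.int64(-37), np.int64(0)), (np.int64(-34), np.int64(247)), (np.int64(-31), np.int64(81)), (np.int64(-28), np.int64(0)), (np.int64(-25), np.int64(0)), (np.int64(-22), np.int64(0)), (np.int64(-19), np.int64(0)), (np.int64(-16), np.int64(0)), (np.int64(-13), np.int64(0)), (np.int64(-10), np.int64(0)), (np.int64(-7), np.int64(0)), (np.int64(-4), np.int64(0)), (np.int64(-1), np.int64(0)), (np.int64(2), np.int64(0)), (np.int64(5), np.int64(0)), (np.int64(8), np.int64(0)), (np.int64(11), np.int64(0)), (np.int64(14), np.int64(0)), (np.int64(17), np.int64(0)), (np.int64(20), np.int64(0)), (np.int64(23), np.int64(0)), (np.int64(26), np.int64(0))]
19.624443354690673
19.691581061299107
```

>>> move_arm(increments=[2, 0, 0, 0, 0, 0, 5.5, 2.5, 0, 0, 0, 0, 0, 5.5, 2.5, 0, 0, 0, 0, 0, 5.5, 1.6, 0, 1, 0, 0, 0, 5.5, 0, 0, 2.5, 0, 0, 0, 5.5, 0, 0, 2.5, 0, 0, 0, 5.5, 0, 0, 2, 0, 0, 0, 5.5, 0, 0, 1, 0, 0, 0, 5.5, 0, 0, 0, 0, 0, 0, 5.5, 0, 0, 0, 0, 0, 0, 5.5])

```text
t: 12.4
ee_pos: [417.6, -132.7, 28.8]
tcp_rot: [-0.002, 0.009, 1.0, 0.001]
contact_force: [1.0, -0.7, 0.1]
width: 0.644
grip_force: 0.0
```

```bash
python3 look.py 8
```

```text
12.4 [ 417.58178214 -132.69921651   28.80637656] head 3.1231996552722556 tilt [-0.00313436  0.00166305] [ 0.96377893 -0.74842494  0.08721537] 0.6435794259588181 0.0
```

>>> move_arm(increments=[0, 0, 0.8, 0, 0, 0, 5.5, 0, 0, 0.5, 0, 0, 0, 5.5, 0, 0, 0, 0, 0, 0, 5.5, 0, 0, 0, 0, 0, 0, 5.5], force=20)

```text
t: 12.78
ee_pos: [418.8, -133.3, 16.9]
tcp_rot: [-0.0, 0.009, 1.0, 0.0]
contact_force: [0.6, 0.1, 0.7]
width: 0.643
grip_force: 0.0
```

Well placed; close lightly on the handle.

>>> move_arm(increments=[0, 0, 0.15, 0, 0, 0, 3.2, 0, 0, 0, 0, 0, 0, 3.2, 0, 0, 0, 0, 0, 0, 3.2, 0, 0, 0, 0, 0, 0, 3.2, 0, 0, 0, 0, 0, 0, 3.2], force=25)

```text
t: 13.2
ee_pos: [419.1, -133.5, 15.6]
tcp_rot: [0.0, 0.009, 1.0, -0.0]
contact_force: [-0.1, 0.0, 1.3]
width: 0.413
grip_force: 25.3
```

```bash
python3 look.py 9
```

```text
13.2 [ 419.13408933 -133.50562552   15.62644508] head 3.123239965468419 tilt [ 0.0003432  -0.00022182] [-0.07350648  0.04511169  1.30779767] 0.41252725154006187 25.330730080604553
```

>>> move_arm(increments=[-0.4, 0.03, 0, 0, 0, 0, 3.2, -0.8, 0.04, 0, 0, 0, 0, 3.2, -0.8, 0.03, 0, 0, 0, 0, 3.2, -0.8, 0, 0, 0, 0, 0, 3.2, -0.8, 0, 0, 0, 0, 0, 3.2, -0.8, 0, 0, 0, 0, 0, 3.2, -0.8, 0, 0, 0, 0, 0, 3.2, -0.8, 0, 0, 0, 0, 0, 3.2, -0.5, 0, 0, 0, 0, 0, 3.2, 0, 0, 0, 0, 0, 0, 3.2])

```text
t: 14.08
ee_pos: [486.3, -133.8, 15.6]
tcp_rot: [0.001, 0.009, 1.0, -0.0]
contact_force: [1.8, 1.0, 1.9]
width: 0.416
grip_force: 25.6
```

```bash
python3 look.py 10
cat > chk.py <<'E'
import sys
from h import *
f=np.load('pics/w%s.npz'%sys.argv[1]); st=dict(ee_pos=f['ee'],tcp_rot=f['rot']); X=cloud('wrist',f['d'],st)
def s(lab,m):
    m=cv2.morphologyEx(m.astype(np.uint8),cv2.MORPH_OPEN,np.ones((3,3)))>0
    if m.sum()>50: print(lab,m.sum(),rect(X[m]),X[m].min(0).round(1),X[m].max(0).round(1))
    return X[m]
n=(X[...,0]>380)&(X[...,0]<620)&(X[...,1]>-230)&(X[...,1]<-40); z=X[...,2]
s('base',n&(z>5)&(z<15)); s('bed',n&(z>36)&(z<43)&(X[...,0]<580))
Q=s('plate',n&(z>44)&(z<54)&(abs(X[...,1]+134)<34)&(X[...,0]<590))
A=np.c_[Q[:,:2]-Q[:,:2].mean(0),np.ones(len(Q))];print('slope',np.linalg.lstsq(A,Q[:,2],rcond=None)[0].round(4))
im=f['im'].astype(int);b=(im[...,2]>im[...,0]+50)&(im[...,2]>100);s('cell',b&n&(z>60)&(z<75))
E
python3 chk.py 10
```

```text
14.0833 [ 486.30740416 -133.84357244   15.63305483] head 3.1239536760110216 tilt [ 0.0025384  -0.00026437] [1.78873442 1.01939487 1.87545955] 0.4163468681785506 25.636175572872162
base 24068 (array([ 478.8, -132.6]), array([130.5, 129.8]), 88.95) [ 412.9 -198.5    5. ] [544.9 -66.6  15. ]
bed 12318 (array([ 451.3, -132. ]), array([59.6, 64.8]), 89.04) [ 418.7 -162.4   36. ] [ 483.9 -102.8   43. ]
plate 4079 (array([ 517.4, -133.1]), array([59.8, 77.1]), 89.54) [ 479.  -162.8   44.1] [ 556.2 -103.    54. ]
slope [-7.00000e-03  1.20000e-03  4.82774e+01]
cell 1902 (array([ 532.6, -133.4]), array([38.4, 12.1]), 89.5) [ 526.4 -152.6   60. ] [ 538.6 -114.3   68.7]
```

>>> move_arm(increments=[-0.4, 0, 0, 0, 0, 0, 3.2, -0.5, 0, 0, 0, 0, 0, 3.2, -0.5, 0, 0, 0, 0, 0, 3.2, -0.5, 0, 0, 0, 0, 0, 3.2, -0.5, 0, 0, 0, 0, 0, 3.2, -0.4, 0, 0, 0, 0, 0, 3.2, 0, 0, 0, 0, 0, 0, 3.2])

```text
t: 14.72
ee_pos: [511.9, -134.0, 15.5]
tcp_rot: [-0.0, 0.009, 1.0, 0.0]
contact_force: [-3.3, 0.5, 5.0]
width: 0.414
grip_force: 26.0
```

>>> move_arm(increments=[-0.4, 0, 0, 0, 0, 0, 3.2, -0.3, 0, 0, 0, 0, 0, 3.2, -0.2, 0, 0, 0, 0, 0, 3.2, 0, 0, 0, 0, 0, 0, 3.2])

```text
t: 15.05
ee_pos: [521.1, -134.2, 15.5]
tcp_rot: [0.0, 0.009, 1.0, 0.0]
contact_force: [-1.7, 0.5, 3.6]
width: 0.416
grip_force: 26.0
```

```bash
python3 look.py 11;python3 chk.py 11
```

```text
15.05 [ 521.13824839 -134.23117279   15.48298447] head 3.1233527204620417 tilt [0.0002566  0.00011876] [-1.70223561  0.47739895  3.57086936] 0.41561985216725356 26.00103735923767
base 33874 (array([ 496.2, -133. ]), array([130.7, 164.6]), 89.07) [ 413.2 -199.2    5.4] [579.5 -66.6  13.9]
bed 21121 (array([ 469.1, -132.9]), array([ 59.3, 100. ]), 89.35) [ 419.  -163.1   36.3] [ 519.4 -103.8   43. ]
plate 4171 (array([ 552. , -133.4]), array([60.1, 71.6]), 89.48) [ 516.  -163.1   44. ] [ 588.1 -103.1   54. ]
slope [ 2.72000e-02 -3.00000e-04  4.92295e+01]
cell 1877 (array([ 566. , -134.1]), array([37.9, 10. ]), 89.86) [ 560.9 -153.    60. ] [ 571.  -115.1   70.8]
```

>>> move_arm(increments=[-0.2, -0.02, 0, 0, 0, 0.002, 3.2, -0.2, -0.02, 0, 0, 0, 0.002, 3.2, -0.15, 0, 0, 0, 0, 0, 3.2, 0, 0, 0, 0, 0, 0, 3.2])

```text
t: 15.43
ee_pos: [526.8, -134.7, 15.4]
tcp_rot: [0.0, 0.011, 1.0, 0.0]
contact_force: [0.3, 0.8, 2.0]
width: 0.416
grip_force: 25.9
```

>>> move_arm(increments=[-0.15, 0, 0, 0, 0, 0, 3.2, -0.15, 0, 0, 0, 0, 0, 3.2, 0, 0, 0, 0, 0, 0, 3.2])

```text
t: 15.68
ee_pos: [529.1, -134.8, 15.4]
tcp_rot: [-0.0, 0.011, 1.0, -0.0]
contact_force: [-1.7, 0.7, 4.2]
width: 0.417
grip_force: 26.1
```

```bash
python3 look.py 12;python3 chk.py 12
```

```text
15.6833 [ 529.11037048 -134.81803582   15.36985005] head 3.119330288756035 tilt [-8.89679616e-04 -3.01346326e-06] [-1.70848125  0.70324043  4.20439069] 0.4173676073954266 26.069721579551697
base 36645 (array([ 499.9, -132.9]), array([130.8, 171.7]), 88.9) [ 413.  -199.2    5.7] [587.  -66.3  14. ]
bed 23398 (array([ 472.5, -133.7]), array([ 59. , 107.4]), 89.41) [ 418.7 -163.7   36.3] [ 526.4 -104.7   43. ]
plate 3972 (array([ 555.4, -133.9]), array([60., 69.]), 89.84) [ 520.9 -163.8   44. ] [ 590.  -103.8   54. ]
slope [-2.00000e-03 -5.00000e-04  4.82873e+01]
cell 1884 (array([ 574.9, -134.7]), array([37.8, 12.5]), 86.61) [ 568.4 -153.5   60. ] [ 581.1 -115.6   68.8]
```

>>> move_arm(increments=[-0.1, 0, 0, 0, 0, 0, 3.2, -0.1, 0, 0, 0, 0, 0, 3.2, 0, 0, 0, 0, 0, 0, 3.2])

```text
t: 15.98
ee_pos: [529.0, -134.8, 15.3]
tcp_rot: [-0.002, 0.011, 1.0, -0.0]
contact_force: [-8.2, -0.7, 9.3]
width: 0.413
grip_force: 26.6
```

>>> move_arm(increments=[0.2, 0, 0, 0, 0, 0, 3.2, 0, 0, 0, 0, 0, 0, 5.5, 0, 0, 0, 0, 0, 0, 5.5, 0, 0, 0, 0, 0, 0, 5.5, 0, 0, -1, 0, 0, 0, 5.5, 0, 0, -2, 0, 0, 0, 5.5, 1.5, 0, -2, 0, 0, 0, 5.5, 3, 0, -2, 0, 0, 0, 5.5, 3, 0, -1, 0, 0, 0, 5.5, 2, 0, 0, 0, 0, 0, 5.5])

```text
t: 16.82
ee_pos: [434.0, -133.0, 98.1]
tcp_rot: [0.001, 0.011, 1.0, -0.001]
contact_force: [0.1, 0.2, 0.8]
width: 0.642
grip_force: 0.0
```

>>> move_arm(increments=[0, 0, 0, 0, 0, 0, 5.5, 0, 0, 0, 0, 0, 0, 5.5])

```text
t: 16.98
ee_pos: [434.5, -132.9, 96.5]
tcp_rot: [0.001, 0.012, 1.0, -0.0]
contact_force: [0.7, -1.4, 0.5]
width: 0.643
grip_force: 0.0
```

```bash
python3 look.py 13; sed 's/<580)/<800)/;s/<590)/<720)/;s/<620)/<800)/' chk.py > chk2.py; python3 chk2.py 13
python3 - <<'E'
from h import *
f=np.load('pics/w13.npz'); st=dict(ee_pos=f['ee'],tcp_rot=f['rot']);P=cloud('wrist',f['d'],st)
m=(P[...,2]>75)&(P[...,2]<83)&(abs(P[...,1]+134)<25)&(P[...,0]<560)&(P[...,0]>500);print('handle',rect(P[m]),np.median(P[m][:,2]))
im,d=read_camera('scene');X=cloud('scene',d);b=(im[...,2].astype(int)>im[...,0]+50)&(im[...,2]>100)&(abs(X[...,1]+134)<25)&(X[...,2]>62)&(X[...,2]<72)&(X[...,0]<700)
print('scene cell z vs x',[(x,np.median(X[b&(abs(X[...,0]-x)<8)][:,2]).round(1)) for x in range(570,680,16) if (b&(abs(X[...,0]-x)<8)).sum()>3])
a=cv2.resize(im[210:340,200:330,::-1],(400,400),interpolation=cv2.INTER_CUBIC);w=cv2.resize(f['im'][:,:,::-1],(400,300));w=np.vstack([w,np.zeros((100,400,3),np.uint8)]);cv2.imwrite('pics/c13.png',np.hstack([a,w]))
E
```

```text
16.9833 [ 434.483715   -132.89031685   96.49154118] head 3.1185902011575153 tilt [ 0.00160021 -0.00056119] [ 0.71065065 -1.36291106  0.48121523] 0.6429949671023327 0.0
base 15930 (array([ 527.5, -133.5]), array([130.5, 227.6]), 89.06) [ 412.9 -200.2    5. ] [642.3 -66.7  14.8]
bed 7287 (array([ 472.5, -136. ]), array([ 52.5, 107.8]), 88.96) [ 418.6 -163.2   36. ] [ 526.7 -110.    43. ]
plate 2484 (array([ 556.5, -134.3]), array([60.3, 64.9]), 88.57) [ 523.8 -164.5   44. ] [ 589.7 -103.9   54. ]
slope [ 8.90000e-03 -2.00000e-04  4.78782e+01]
cell 336 (array([ 570.5, -134.8]), array([ 4.3, 37.2]), 1.06) [ 568.2 -153.4   60. ] [ 572.6 -116.3   68.1]
handle (array([ 529.2, -133.8]), array([36.1, 10.9]), 88.83) 78.42880409571751
scene cell z vs x [(570, np.float64(67.2)), (586, np.float64(67.0)), (602, np.float64(66.7)), (618, np.float64(67.2)), (634, np.float64(68.3)), (650, np.float64(66.3)), (666, np.float64(67.7))]
```

View pics/c13.png

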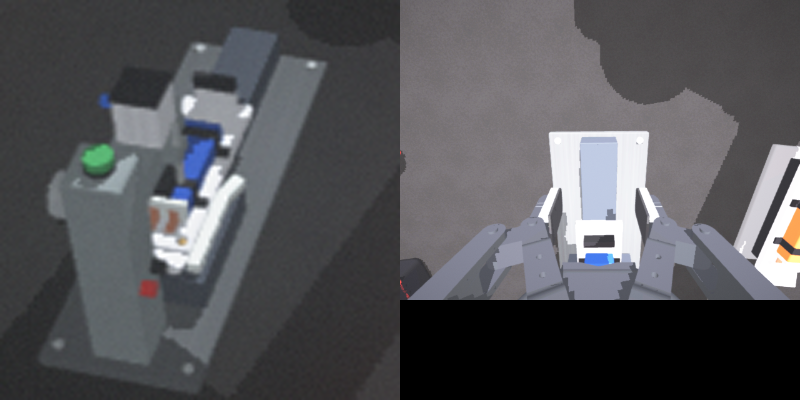

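```bash
python3 -c "
from workcell import *
print(finish_job())"
```

```text
the job is handed in; nothing more can be done
None
```

The blue carrier is seated under the press arm: it lies flat on the bed and stood firm when pushed further, with one brass pin visible through its hole. It has been let go, the gripper is clear, and the job was handed in at about 17 s; no verdict came back. I never moved the orange carrier or the other loose items, though I did not check their positions afterwards.

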